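# Rock the gummed medium locating plug free and hold it clear

## Task

Three locating plugs are stuck in the mug-painting stand: take the medium-sized one by its grip bar and rock it side to side, along the row, until both stiff cheeks that hook its collar are shoved back. Then lift it straight out and finish still holding it, upright and still, its foot just clear above the cheeks of its own station (by no more than about 5 cm). Leave the other plugs and everything else as they are, and do not push at the stand with the fingers.

Things in the scene. Friction and masses are not known exactly. Their poses are not given: they have to be found in the camera images.
- plug_medium: the medium locating plug, about 150 g. Origin under its foot, z up; x, y along the stand's when seated. Heights in mm: aluminium stem 24 (x) by 12 (y) from 0; collar 24 by 26 at 34-40; wooden disc of diameter 68 at 58-66; wooden grip bar 14 (x) by 32 (y) at 66-108, to be pinched across its 14 mm. The one to take; same materials as the others.
- plug_small: the small locating plug, about 150 g. Origin under its foot, z up; x, y along the stand's when seated. Heights in mm: aluminium stem 24 (x) by 12 (y) from 0; collar 24 by 26 at 34-40; wooden disc of diameter 56 at 58-66; wooden grip bar 14 (x) by 32 (y) at 66-108, to be pinched across its 14 mm. Leave it.
- plug_large: the large locating plug, about 150 g. Origin under its foot, z up; x, y along the stand's when seated. Heights in mm: aluminium stem 24 (x) by 12 (y) from 0; collar 24 by 26 at 34-40; wooden disc of diameter 80 at 58-66; wooden grip bar 14 (x) by 32 (y) at 66-108, to be pinched across its 14 mm. Leave it.
- stand: fixed board 120 (x) by 400 (y) by 12 mm, origin under its middle on the table, z up. Three like stations in a row along its y, 125 mm apart, a plug in each (which is where varies). The foot stands in a pocket 8 mm deep, 1 mm play. On the +y and -y side of each plug a steel cheek, top 47.5 mm above the board, hooks a lip over the collar (4 mm overlap, 2.5 mm gap), so a straight pull is blocked.
- station0 (a point): station 0: middle of the pocket's floor, on the board's top, at y = 125 mm of the stand, 12 mm above the table
- cheek0_left (a joint): stiff cheek of station 0, on its +y side: metres shoved outwards (+y); 0 = hooked over the collar, 0.0065 = stop, free from about 0.004. Leaning the plug about its foot towards +y by 0.2 rad (18 mm at the grip bar) shoves it back; it takes about 6 N at the collar and stays where shoved. With both cheeks back the plug, upright, lifts out freely
- cheek0_right (a joint): stiff cheek of station 0, on its -y side: metres shoved outwards (-y); 0 = hooked over the collar, 0.0065 = stop, free from about 0.004. Leaning the plug about its foot towards -y by 0.2 rad (18 mm at the grip bar) shoves it back; it takes about 6 N at the collar and stays where shoved. With both cheeks back the plug, upright, lifts out freely
- station1 (a point): station 1: middle of the pocket's floor, on the board's top, at y = 0 mm of the stand, 12 mm above the table
- cheek1_left (a joint): stiff cheek of station 1, on its +y side: metres shoved outwards (+y); 0 = hooked over the collar, 0.0065 = stop, free from about 0.004. Leaning the plug about its foot towards +y by 0.2 rad (18 mm at the grip bar) shoves it back; it takes about 6 N at the collar and stays where shoved. With both cheeks back the plug, upright, lifts out freely
- cheek1_right (a joint): stiff cheek of station 1, on its -y side: metres shoved outwards (-y); 0 = hooked over the collar, 0.0065 = stop, free from about 0.004. Leaning the plug about its foot towards -y by 0.2 rad (18 mm at the grip bar) shoves it back; it takes about 6 N at the collar and stays where shoved. With both cheeks back the plug, upright, lifts out freely
- station2 (a point): station 2: middle of the pocket's floor, on the board's top, at y = -125 mm of the stand, 12 mm above the table
- cheek2_left (a joint): stiff cheek of station 2, on its +y side: metres shoved outwards (+y); 0 = hooked over the collar, 0.0065 = stop, free from about 0.004. Leaning the plug about its foot towards +y by 0.2 rad (18 mm at the grip bar) shoves it back; it takes about 6 N at the collar and stays where shoved. With both cheeks back the plug, upright, lifts out freely
- cheek2_right (a joint): stiff cheek of station 2, on its -y side: metres shoved outwards (-y); 0 = hooked over the collar, 0.0065 = stop, free from about 0.004. Leaning the plug about its foot towards -y by 0.2 rad (18 mm at the grip bar) shoves it back; it takes about 6 N at the collar and stays where shoved. With both cheeks back the plug, upright, lifts out freely
- mug_a: blue mug, 74 mm mouth, 80 mm high; bystander, origin at its underside
- mug_b: green mug, 80 mm mouth, 85 mm high; bystander, origin at its underside
- tin: paint tin, 100 mm across, 110 mm high; bystander, origin at its underside
- jar_a: paint jar, 52 mm across, 60 mm high, just behind the stand; bystander, origin at its underside
- jar_b: paint jar, 52 mm across, 60 mm high; bystander, origin at its underside
- brush: paint brush 170 mm long lying along the front of the stand; bystander, origin at its underside
- tin_lid: tin lid, 100 mm disc, 8 mm thick; bystander, origin at its underside
- plug_small_top (a point): top middle of the small plug's grip bar, 108 mm above its foot
- plug_large_top (a point): top middle of the large plug's grip bar, 108 mm above its foot

How it is judged:
By the outcome, as a careful person would: the job done as asked, in the order asked, and still so for the second after the job is handed in, while the arm keeps its last pose, push and grip.
It also fails if it takes over 45 s, if anything falls off the work surface, if the arm or the gripper's body presses on something with over 40 N, if the wrist force passes 120 N, or if a joint passes its speed limit or range.

## Robot

A 6-joint arm with a two-finger parallel gripper is mounted at the origin on the work surface. World frame = base frame: x ahead of the robot, y to its left, z up, the work surface at z = 0. Lengths are in m, angles in degrees, forces in N, time in s.
With the tool pointing down it reaches from about 0.25 to 0.725 m from the base axis. Payload 4 kg.
Tool frame: the origin (TCP) lies on the centre line of the jaws, within the pads' length; the fingertips stand 22 mm ahead of it and the grasp point (between the pads) lies 3 mm ahead of it; z points along the fingers, y is the line along which they close (so a half turn about z gives the same grasp; the last joint's range is limited). The gripper opens to 85 mm and grips with 20 to 120 N. Pads are 22 mm wide; open, the fingers measure 114 mm over their backs; the gripper's body (76 mm by 85 mm) begins 54 mm behind the grasp point. The pads swing forward as they close: fully open they stand 13 mm farther back than shut.
Start: joints at [65.26, 13.785, 0.286, 76.501, 0, 90], TCP at [0.209, 0.454, 0.253] pointing down, gripper open.
Joint ranges: [-155.79, 155.79], [-60.16, 107.12], [-62.33, 73.08], [-114, 123.19], [-81.49, 82.49], [-180, 180]. Speed limits (degrees/s): [159.86, 159.86, 180, 180, 180, 180].

## Interface

Orientations are given as a 3x3 rotation matrix whose columns are the frame's x, y, z axes.
In Python, from station import arm gives the robot as it stands.
- The arm moves only by the tool inch_along, called after "Call:" as a command line: name --argument value ..., lists and objects as JSON in quotes. Schema: {"type":"object","properties":{"rows":{"type":"array","items":{"type":"array","prefixItems":[{"type":"array","items":{"type":"number"},"minItems":3,"maxItems":3},{"type":"number"},{"type":"number"}],"minItems":3,"maxItems":3},"minItems":1,"maxItems":10},"grip_force":{"type":"number"},"only":{"type":"string"},"quiet":{"type":"boolean"},"lines":{"type":"string"}},"required":["rows"],"additionalProperties":false}. rows is a list of rows, 1 to 10 of them, each written [[dx, dy, dz], turn, opening]: dx, dy, dz in units of 50 mm, then a turn about the tool's z in degrees, then the opening from 0.0 (shut) to 1.0 (fully open); each row shifts and turns the commanded pose from where the row before left it, along the tool's axes as they then stand; what a row does not reach is not made up. A row lasts 1/12 s, in which the tool goes at most 0.0417 m and 7.16 degrees, less where a joint would pass 70% of its speed; a pose out of reach is approached as far as the arm can. The fingers move at their own pace and stop on an object; grip_force is the grip in N (left out, the last holds). Time passes only in rows, so rows that do not move let the fingers close. The tool returns the time, the measured TCP pose, the force, the opening and the grip force at its end. only (a regular expression) keeps the lines of the reply that match it, lines (a string "A,B") keeps lines A to B, and quiet returns only ok. Input that does not fit is refused with a message, and nothing moves.
- arm.sense(): the state, without advancing time (a new reading comes with each control period).
- arm.get_image(name): name is "scene" or "top" or "wrist"; returns the picture (384x512x3 uint8, red, green, blue); there is no depth.
- arm.get_calibration(name): a dict with "fx", "fy", "cx", "cy" (pixels), "view" (4x4, takes a point from world to camera coordinates). Camera axes: x right, y up, looking along -z (the intrinsics and any distortion apply to the point x, -y, -z); pixel columns grow to the right and rows downward; lengths in m; the calibration is good to about 2 mm. A picture is of the moment at which its call begins: read the wrist's pose just before it. get_calibration takes no time and is no camera call; for the wrist camera it gives the pose at the moment of the call.
- arm.hand_in(): hands the job in; it is judged then, once.
The state is a dict: "time": time; "qpos": joint angles; "qvel": joint speeds; "joint_efforts": joint torques, N m; "tcp_pos": TCP position; "ee_rot": TCP orientation; "ft_force": force on the tool from outside, world axes, zero at the start; "torque": the same for the moment, N m; "grip_width": opening from 0.0 (shut) to 1.0 (fully open); "gripper_force": force on a finger pad.
Only numpy, scipy, OpenCV 4.12 (cv2) and the standard library are available. Lean on these libraries where they do the work, as an engineer would, in place of code of your own. Each camera call takes 0.05 s, during which the arm holds its last target. There are 200 camera calls.

## Working session

There is one attempt and no reset: what is moved stays moved. The work goes in short steps, Python scripts to look and compute and a tool call to move; the robot and the scene stay as the last step left them, time stands still between calls to the robot, and variables do not carry over. Pictures are saved under pics/ and viewed, at most 10 in all, crops included, and the job is handed in when it is done.

```bash
ls; mkdir -p pics
```

Run:
```python
from station import arm
import cv2,numpy as np
s=arm.sense();print(s['time'],s['tcp_pos'],s['ee_rot'],s['grip_width'])
for n in("top","scene"):
    c=arm.get_calibration(n);print(n,c)
    cv2.imwrite(f'pics/{n}0.png',arm.get_image(n)[:,:,::-1])
```

```text
pics
station.py
0.0 [0.20899907 0.45353534 0.25239289] [[-9.08206410e-01  4.18521546e-01 -9.11906291e-04]
 [ 4.18522540e-01  9.08204257e-01 -1.97777336e-03]
 [ 4.56412292e-07 -2.17787978e-03 -9.99997628e-01]] 0.9989446573853983
top {'fx': 479.99429697564955, 'fy': 479.99429697564955, 'cx': 254.0007118492227, 'cy': 190.45394434231818, 'view': array([[ 0.01477568, -0.9998056 , -0.01305555,  0.01439679],
       [ 0.98391771,  0.01221388,  0.17820425, -0.55155409],
       [-0.17801015, -0.01547868,  0.9839069 , -1.52399557],
       [ 0.        ,  0.        ,  0.        ,  1.        ]])}
scene {'fx': 388.36402148681486, 'fy': 388.36402148681486, 'cx': 257.4157175179381, 'cy': 187.36142007505688, 'view': array([[ 0.79556814,  0.60582241, -0.00710938, -0.42440868],
       [-0.36150696,  0.48408337,  0.79685382,  0.09935379],
       [ 0.48619344, -0.63138142,  0.60413032, -1.61597923],
       [ 0.        ,  0.        ,  0.        ,  1.        ]])}
```

View pics/top0.png

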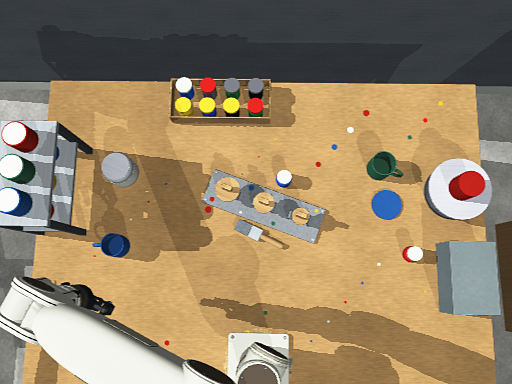

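View pics/scene0.png

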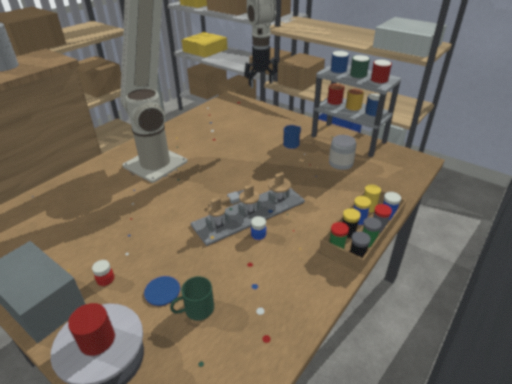

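The top view shows the stand at about (264,205) px, with discs near (228,188), (263,202) and (300,215). The jar is behind it at (284,178) and the brush in front. The scene view shows the same row around (248,210). I'll enlarge both.

Create h.py:
```python
import numpy as np,cv2
def ray(c,u,v):
    V=c['view'];R=V[:3,:3];o=-R.T@V[:3,3]
    d=R.T@np.array([(u-c['cx'])/c['fx'],-(v-c['cy'])/c['fy'],-1.]);return o,d/np.linalg.norm(d)
def plane(c,u,v,z):
    o,d=ray(c,u,v);return o+d*(z-o[2])/d[2]
def two(r1,r2):
    (o1,d1),(o2,d2)=r1,r2
    t=np.linalg.lstsq(np.c_[d1,-d2],o2-o1,rcond=None)[0]
    a,b=o1+t[0]*d1,o2+t[1]*d2;return (a+b)/2,np.linalg.norm(a-b)
def proj(c,p):
    q=c['view']@np.r_[p,1];return c['cx']-c['fx']*q[0]/q[2],c['cy']+c['fy']*q[1]/q[2]
```

Run:
```python
import cv2,numpy as np
t=cv2.imread('pics/top0.png')[160:250,195:335];s=cv2.imread('pics/scene0.png')[165:245,185:310]
a=cv2.resize(t,(700,450),interpolation=2)
cv2.imwrite('pics/tc.png',a)
# wood mask inside the grey board: by saturation
hsv=cv2.cvtColor(t,cv2.COLOR_BGR2HSV)
m=cv2.inRange(hsv,(8,60,120),(28,255,255))
n,l,st,ce=cv2.connectedComponentsWithStats(m)
for i in range(1,n):
    if 20<st[i,4]<1500: print(st[i],ce[i]+[195,160])
```

```text
[ 20  17  25  25 465] [227.26451613 188.8688172 ]
[ 58  32  22  21 345] [263.37101449 202.13333333]
[ 97  48  18  17 234] [300.1965812  215.82478632]
```

View pics/tc.png

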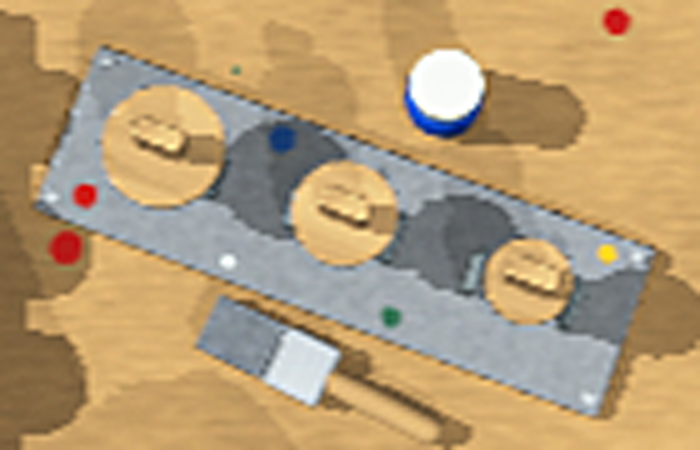

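Disc widths of 25, 22 and 18 px make the middle plug (station 1) the medium one. Next I'll estimate the row geometry.

Run:
```python
from station import arm
from h import *
c=arm.get_calibration("top")
P=[plane(c,u,v,.078) for u,v in((227.3,188.9),(263.4,202.1),(300.2,215.8))]
for p in P: print(p.round(4))
d=P[0]-P[2];print(np.linalg.norm(d),np.degrees(np.arctan2(d[1],d[0])))
# disc sizes by width px
for w in(25,22,18):print(w*1.45/480)
# board corners in tc.png coords
co=[(102,47),(653,255),(597,414),(38,208)]
C=[plane(c,195+(x+.5)/5-.5,160+(y+.5)/5-.5,.012) for x,y in co];C=np.array(C)
print(C.round(4),C.mean(0)); 
for a,b in((0,1),(3,2)):
    e=C[a]-C[b];print(np.degrees(np.arctan2(e[1],e[0])),np.linalg.norm(e))
s=arm.sense()['ee_rot'];print(np.degrees(np.arctan2(s[1,0],s[0,0])))
w=arm.get_calibration("wrist");print(w)
p=P[1]-arm.sense()['tcp_pos'];print(s.T@p)
```

```text
[0.5502 0.1076 0.078 ]
[ 0.5086 -0.0092  0.078 ]
[ 0.466  -0.1269  0.078 ]
0.2490909951261455 70.24384614774871
0.07552083333333333
0.06645833333333333
0.05437499999999999
[[ 0.6304  0.1558  0.012 ]
 [ 0.493  -0.2153  0.012 ]
 [ 0.387  -0.1774  0.012 ]
 [ 0.5194  0.1955  0.012 ]] [ 0.50742729 -0.01037453  0.012     ]
69.68349686949159 0.3957343170533981
70.44924783349795 0.39562893636299623
155.25524880633407
{'fx': 308.64636652625205, 'fy': 308.64636652625205, 'cx': 260.41577394879994, 'cy': 185.10174190762595, 'view': array([[ 0.41864442,  0.90814942, -0.00121459, -0.49951789],
       [-0.86235087,  0.39711184, -0.314091  ,  0.04147561],
       [-0.28475923,  0.13253985,  0.9493921 , -0.38037705],
       [ 0.        ,  0.        ,  0.        ,  1.        ]])}
[-0.46580539 -0.29463236  0.1750701 ]
```

Units first: shifts go in units of 50 mm. So -0.021 m is -0.42, -0.033 m is -0.66.

Call:
inch_along --rows '[[[-0.66, -0.42, 0], 0, 1], [[-0.66, -0.42, 0], 0, 1], [[-0.66, -0.42, 0], 0, 1], [[-0.66, -0.42, 0], 0, 1], [[-0.66, -0.42, 0], 0, 1], [[-0.66, -0.42, 0], 0, 1], [[-0.66, -0.42, 0], 0, 1], [[-0.66, -0.42, 0], 0, 1], [[-0.66, -0.42, 0], 0, 1], [[-0.66, -0.42, 0], 0, 1]]' --grip_force 25

```text
time: 0.93
tcp_pos: [0.4214, 0.1234, 0.2531]
ee_rot: [[-0.908, 0.419, -0.0], [0.419, 0.908, 0.0], [0.0, -0.0, -1.0]]
ft_force: [-0.2, -0.2, 0.1]
grip_width: 0.999
gripper_force: 0.0
```

Call:
inch_along --rows '[[[-0.66, -0.42, 0], 0, 0.7], [[-0.66, -0.42, 0], 0, 0.7], [[-0.66, -0.42, 0], 0, 0.7], [[-0.66, -0.42, 0], 0, 0.7], [[0, 0, 0], 7.1, 0.7], [[0, 0, 0], 7.1, 0.7], [[0, 0, 0], 7.1, 0.7], [[0, 0, 0], 7.1, 0.7], [[0, 0, 0], 7.1, 0.7], [[0, 0, 0], 7.1, 0.7]]'

```text
time: 1.77
tcp_pos: [0.5055, -0.0064, 0.2527]
ee_rot: [[-0.379, 0.925, -0.001], [0.925, 0.379, 0.0], [0.001, -0.001, -1.0]]
ft_force: [0.1, 0.1, 0.2]
grip_width: 0.702
gripper_force: 0.0
```

Call:
inch_along --rows '[[[0, 0, 0], 7.1, 0.7], [[0, 0, 0], 7.1, 0.7], [[0, 0, 0], 7.1, 0.7], [[0, 0, 0], 7.1, 0.7], [[0, 0, 0], 7.1, 0.7], [[0, 0, 0], 7.1, 0.7], [[0, 0, 0], 0, 0.7], [[0, 0, 0], 0, 0.7]]'

```text
time: 2.43
tcp_pos: [0.5056, -0.0063, 0.2529]
ee_rot: [[0.338, 0.941, -0.001], [0.941, -0.338, -0.0], [-0.0, -0.001, -1.0]]
ft_force: [0.6, 0.7, 0.3]
grip_width: 0.699
gripper_force: 0.0
```

Run:
```python
from station import arm
import cv2
from h import *
s=arm.sense();R=s['ee_rot'];print(s['tcp_pos'],np.degrees(np.arctan2(R[1,1],R[0,1])),s['qpos'])
w=arm.get_calibration('wrist');np.save('w1.npy',w,allow_pickle=True)
cv2.imwrite('pics/w1.png',arm.get_image('wrist')[:,:,::-1])
print(proj(w,np.array([.5086,-.0092,.12])))
```

```text
[ 0.50556513 -0.00627009  0.25291146] -19.761793696465052 [-7.09529320e-01  1.44708576e+01  1.12854120e+00  7.67096345e+01
 -1.84092902e-03  1.09052257e+02]
(np.float64(264.21337223444607), np.float64(183.76928661188063))
```

View pics/w1.png

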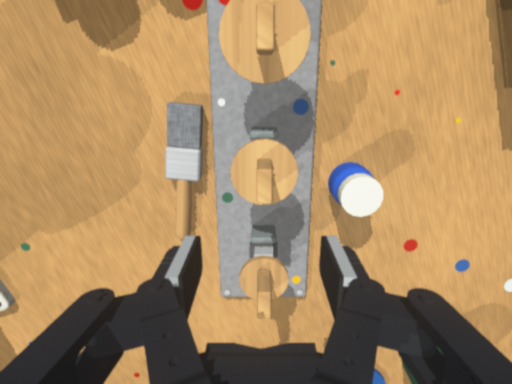

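The wrist view has the medium disc at about (264,172) px with its bar at columns 257–272, rows 158–205. The stand runs vertically, with the large plug above and the small one below. I'll take a second wrist view 50 mm along the row and triangulate.

Call:
inch_along --rows '[[[-0.5, 0, 0], 0, 0.7], [[-0.5, 0, 0], 0, 0.7], [[0, 0, 0], 0, 0.7], [[0, 0, 0], 0, 0.7]]'

```text
time: 2.82
tcp_pos: [0.4884, -0.054, 0.2533]
ee_rot: [[0.342, 0.94, -0.0], [0.94, -0.342, 0.0], [0.0, -0.0, -1.0]]
ft_force: [-0.1, -0.0, 0.9]
grip_width: 0.703
gripper_force: 0.0
```

Run:
```python
from station import arm
import cv2
from h import *
s=arm.sense();R=s['ee_rot'];print(s['tcp_pos'],np.degrees(np.arctan2(R[1,1],R[0,1])))
w2=arm.get_calibration('wrist');i2=arm.get_image('wrist')[:,:,::-1]
cv2.imwrite('pics/w2.png',i2);w1=np.load('w1.npy',allow_pickle=True).item();i1=cv2.imread('pics/w1.png')
g=np.array([.5086,-.0092,.078]);rays=[];crops=[]
for w,i in((w1,i1),(w2,i2)):
    u,v=map(int,proj(w,g));x0,y0=u-45,v-45
    k=i[y0:y0+90,x0:x0+90];h=cv2.cvtColor(k,cv2.COLOR_BGR2HSV)
    m=cv2.inRange(h,(8,60,60),(28,255,255));n,l,st,ce=cv2.connectedComponentsWithStats(m)
    j=l[45,45];print(u,v,st[j],ce[j]+[x0,y0])
    cn=max(cv2.findContours((l==j).astype('u1'),0,1)[0],key=cv2.contourArea)
    e=cv2.fitEllipse(cv2.convexHull(cn));print(e);rays.append(ray(w,e[0][0]+x0,e[0][1]+y0))
    b=cv2.resize(k,(390,390),interpolation=2);crops.append(b);print('origin',x0,y0)
print('disc',two(*rays))
cv2.imwrite('pics/cc.png',np.hstack(crops))
```

```text
[ 0.48844637 -0.05401495  0.25329952] -19.96936367304651
263 170 [  12   13   68   67 3562] [263.92925323 171.38658057]
((45.88724136352539, 46.412330627441406), (66.98344421386719, 67.48088073730469), 91.85352325439453)
origin 218 125
263 118 [  10   11   72   73 4097] [263.81791555 120.07175982]
((45.795223236083984, 47.01437759399414), (71.33101654052734, 72.94035339355469), 9.427331924438477)
origin 218 73
disc (array([ 0.50837596, -0.01041737,  0.0762972 ]), np.float64(8.878933572682028e-05))
```

View pics/cc.png

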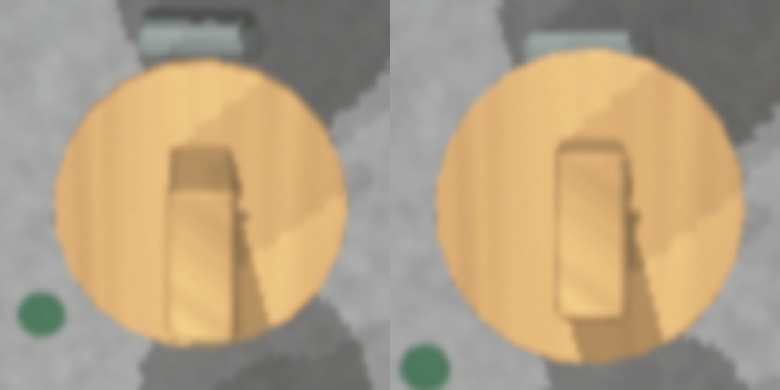

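The left crop has the bar's top face centred at (201,266) and the right crop at (200,235), both crop px. I'll triangulate the bar top.

Run:
```python
from station import arm
from h import *
w1=np.load('w1.npy',allow_pickle=True).item();w2=arm.get_calibration('wrist')
k=90/390
print(two(ray(w1,218+201.5*k-.4,125+266.5*k-.4),ray(w2,218+200*k-.4,73+235*k-.4)))
s=arm.sense();p=np.array([.5082,-.0100,.106]);print(s['ee_rot'].T@(p-s['tcp_pos']))
```

```text
(array([ 0.50825449, -0.0096366 ,  0.12478644]), np.float64(6.130548381874904e-05))
[0.04734648 0.00351282 0.14735247]
```

The bar top agrees with a height of about 0.12 m. Next: descend, close and check.

Call:
inch_along --rows '[[[0.474, 0.036, 0], 0, 0.6], [[0.472, 0.034, 0], 0, 0.6], [[0, 0, 0.6], 0, 0.6], [[0, 0, 0.6], 0, 0.6], [[0, 0, 0.6], 0, 0.6], [[0, 0, 0.4], 0, 0.6], [[0, 0, 0.3], 0, 0.6], [[0, 0, 0.24], 0, 0.6], [[0, 0, 0.2], 0, 0.6], [[0, 0, 0], 0, 0.6]]'

```text
time: 3.7
tcp_pos: [0.5069, -0.0092, 0.1042]
ee_rot: [[0.339, 0.941, -0.004], [0.941, -0.339, 0.0], [-0.001, -0.004, -1.0]]
ft_force: [-1.4, 0.2, 0.5]
grip_width: 0.597
gripper_force: 0.0
```

Call:
inch_along --rows '[[[0, 0, 0], 0, 0.5], [[0, 0, 0], 0, 0.4], [[0, 0, 0], 0, 0.3], [[0, 0, 0], 0, 0.2], [[0, 0, 0], 0, 0.1], [[0, 0, 0], 0, 0], [[0, 0, 0], 0, 0], [[0, 0, 0], 0, 0], [[0, 0, 0], 0, 0], [[0, 0, 0], 0, 0]]' --grip_force 25

```text
time: 4.53
tcp_pos: [0.5089, -0.01, 0.1072]
ee_rot: [[0.341, 0.94, 0.002], [0.94, -0.341, 0.0], [0.001, 0.002, -1.0]]
ft_force: [0.2, 0.4, 4.8]
grip_width: 0.162
gripper_force: 28.5
```

To row units: 0.004 m is 0.08, 0.003 m is 0.06.

Call:
inch_along --rows '[[[0.08, 0, 0], 0, 0], [[0.08, 0, 0], 0, 0], [[0.08, 0, 0.01], 0, 0], [[0.08, 0, 0.014], 0, 0], [[0.06, 0, 0.016], 0, 0], [[0, 0, 0], 0, 0], [[0, 0, 0], 0, 0], [[0, 0, 0], 0, 0]]'

```text
time: 5.2
tcp_pos: [0.5148, 0.0066, 0.1052]
ee_rot: [[0.342, 0.94, 0.001], [0.94, -0.342, -0.003], [-0.003, 0.002, -1.0]]
ft_force: [-1.4, -3.6, 7.5]
grip_width: 0.165
gripper_force: 30.0
```

To row units: 0.0015 m is 0.03, 0.0003 m is 0.006.

Call:
inch_along --rows '[[[0.03, 0, 0.006], 0, 0], [[0.03, 0, 0.006], 0, 0], [[0, 0, 0], 0, 0], [[0, 0, 0], 0, 0]]'

```text
time: 5.53
tcp_pos: [0.5157, 0.009, 0.1045]
ee_rot: [[0.342, 0.94, 0.0], [0.94, -0.342, -0.004], [-0.004, 0.002, -1.0]]
ft_force: [-1.7, -4.1, 7.6]
grip_width: 0.16
gripper_force: 30.1
```

Run:
```python
from station import arm
import cv2
i=arm.get_image('scene')[165:245,185:310,::-1]
j=arm.get_image('wrist')[:,:,::-1]
cv2.imwrite('pics/lean.png',cv2.resize(i,(0,0),fx=3.6,fy=3.6,interpolation=2))
cv2.imwrite('pics/leanw.png',j)
```

```text
(no output)
```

View pics/leanw.png

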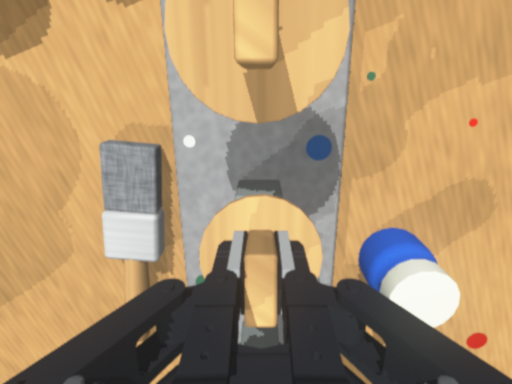

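The wrist view shows the bar at (261,280) px still square between the pads. The tool has moved 20 mm, so the lean is about 0.22 rad. Now the other way.

To row units: -0.005 m is -0.1, -0.004 m is -0.08.

Call:
inch_along --rows '[[[-0.1, 0, -0.02], 0, 0], [[-0.1, 0, -0.016], 0, 0], [[-0.1, 0, -0.008], 0, 0], [[-0.1, 0, -0.002], 0, 0], [[-0.1, 0, 0], 0, 0], [[-0.1, 0, 0.002], 0, 0], [[-0.1, 0, 0.012], 0, 0], [[-0.08, 0, 0.016], 0, 0], [[-0.08, 0, 0.016], 0, 0], [[0, 0, 0], 0, 0]]'

```text
time: 6.47
tcp_pos: [0.5014, -0.0298, 0.1044]
ee_rot: [[0.341, 0.94, 0.002], [0.94, -0.341, 0.001], [0.002, 0.001, -1.0]]
ft_force: [0.7, 3.1, 6.0]
grip_width: 0.164
gripper_force: 30.3
```

Call:
inch_along --rows '[[[0, 0, 0], 0, 0], [[0, 0, 0], 0, 0], [[0, 0, 0], 0, 0]]'

```text
time: 6.72
tcp_pos: [0.5015, -0.0297, 0.1044]
ee_rot: [[0.341, 0.94, 0.001], [0.94, -0.341, 0.001], [0.001, 0.001, -1.0]]
ft_force: [1.0, 4.3, 5.8]
grip_width: 0.158
gripper_force: 30.3
```

To row units: 0.005 m is 0.1, 0.004 m is 0.08.

Call:
inch_along --rows '[[[0.1, 0, -0.014], 0, 0], [[0.1, 0, -0.01], 0, 0], [[0.1, 0, -0.006], 0, 0], [[0.08, 0, -0.002], 0, 0], [[0.04, 0, 0], 0, 0], [[0, 0, 0], 0, 0], [[0, 0, 0], 0, 0], [[0, 0, 0], 0, 0]]'

```text
time: 7.38
tcp_pos: [0.5081, -0.0099, 0.1049]
ee_rot: [[0.341, 0.94, -0.0], [0.94, -0.341, 0.0], [0.0, -0.0, -1.0]]
ft_force: [1.1, -2.9, 0.4]
grip_width: 0.159
gripper_force: 30.3
```

Run:
```python
from station import arm
import cv2
from h import *
j=arm.get_image('wrist')[:,:,::-1];cv2.imwrite('pics/upw.png',j)
i=arm.get_image('scene')[165:245,185:310,::-1];cv2.imwrite('pics/ups.png',cv2.resize(i,(750,480),interpolation=2))
```

```text
(no output)
```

View pics/ups.png

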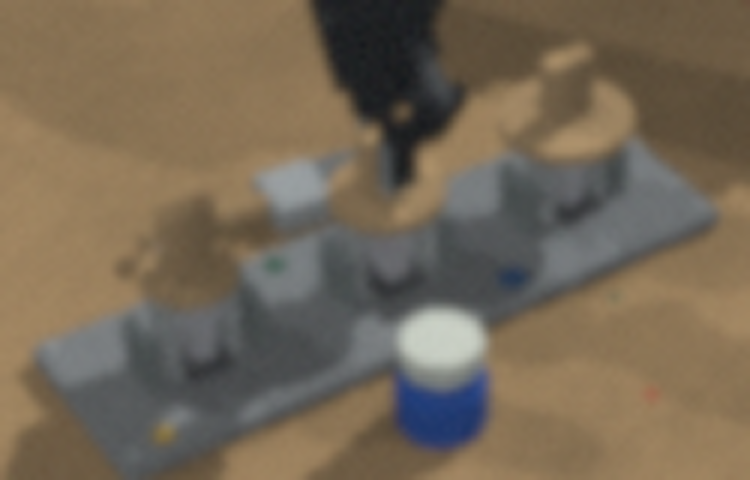

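The scene view shows the medium plug standing with its disc level, at about (385,195) px, between its cheeks. Now a gentle lift while watching the force.

Call:
inch_along --rows '[[[0, 0, 0], 0, 0], [[0, 0, -0.04], 0, 0], [[0, 0, -0.04], 0, 0], [[0, 0, -0.04], 0, 0], [[0, 0, -0.04], 0, 0], [[0, 0, 0], 0, 0], [[0, 0, 0], 0, 0]]' --grip_force 40

```text
time: 8.07
tcp_pos: [0.5086, -0.0095, 0.1136]
ee_rot: [[0.341, 0.94, 0.001], [0.94, -0.341, 0.001], [0.001, 0.0, -1.0]]
ft_force: [0.1, 0.6, -1.0]
grip_width: 0.155
gripper_force: 40.3
```

It's free: only the plug's weight shows on the wrist. Continuing up.

Call:
inch_along --rows '[[[0, 0, -0.08], 0, 0], [[0, 0, -0.12], 0, 0], [[0, 0, -0.16], 0, 0], [[0, 0, -0.16], 0, 0], [[0, 0, -0.16], 0, 0], [[0, 0, -0.16], 0, 0], [[0, 0, -0.16], 0, 0], [[0, 0, -0.1], 0, 0], [[0, 0, -0.06], 0, 0], [[0, 0, 0], 0, 0]]'

```text
time: 8.9
tcp_pos: [0.5087, -0.01, 0.1722]
ee_rot: [[0.341, 0.94, 0.002], [0.94, -0.341, -0.0], [0.001, 0.002, -1.0]]
ft_force: [1.2, 0.1, -2.1]
grip_width: 0.156
gripper_force: 40.3
```

Call:
inch_along --rows '[[[0, 0, 0], 0, 0], [[0, 0, 0], 0, 0], [[0, 0, 0], 0, 0], [[0, 0, 0], 0, 0]]'

```text
time: 9.23
tcp_pos: [0.5079, -0.01, 0.1708]
ee_rot: [[0.341, 0.94, -0.001], [0.94, -0.341, 0.0], [-0.0, -0.001, -1.0]]
ft_force: [-1.1, 0.4, -1.7]
grip_width: 0.159
gripper_force: 40.3
```

Run:
```python
from station import arm
import cv2
from h import *
i=arm.get_image('scene')[150:245,185:310,::-1];t=arm.get_image('top')[160:250,195:335,::-1];w=arm.get_image('wrist')[:,:,::-1]
a=cv2.resize(i,(395,300),interpolation=2);b=cv2.resize(t,(395,254),interpolation=2);b=cv2.copyMakeBorder(b,0,46,0,0,0)
cv2.imwrite('pics/end.png',np.vstack([np.hstack([a,b]),np.hstack([cv2.resize(w,(400,300)),np.zeros((300,390,3),'u1')])]))
```

```text
(no output)
```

View pics/end.png

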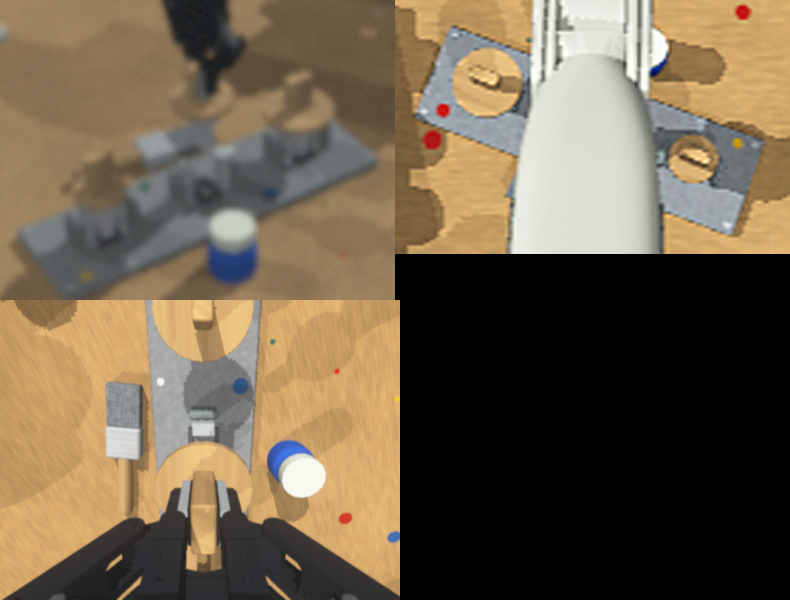

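The final views show the plug held above its empty station, with neighbours, jar and brush in place. The disc's far edge in the wrist view is at about row 181. I'll check tilt numerically.

Run:
```python
from station import arm
from h import *
import cv2
w=arm.get_calibration('wrist');s=arm.sense();R=s['ee_rot'];i=arm.get_image('wrist')[:,:,::-1]
h=cv2.cvtColor(i,cv2.COLOR_BGR2HSV);m=cv2.inRange(h,(8,60,60),(28,255,255))
for col in (255,261,267): 
    c=m[:,col]; print(col,[r for r in range(100,235) if c[r] and not c[r-1]])
b=np.flatnonzero(m[215]);print('cols',b[(b>180)&(b<340)][[0,-1]])
g=s['tcp_pos']+.003*R[:,2]
d0=(.1049-.003)-.078
for a in(-.1,-.05,0,.05,.1):
    ca,sa=np.cos(a),np.sin(a) # lean a towards +x_tool
    off=lambda x,z:(x*ca-z*sa*1)*R[:,0]+(z*ca+x*sa)*R[:,2]
    print(a,proj(w,g+off(.034,d0)))
```

```text
255 [181]
261 [180]
267 [180]
cols [181 339]
-0.1 (np.float64(259.02058540014104), np.float64(179.29070082060636))
-0.05 (np.float64(259.038894504571), np.float64(180.2768143258131))
0 (np.float64(259.0565532380444), np.float64(181.43699044719577))
0.05 (np.float64(259.07355244213505), np.float64(182.76234614104078))
0.1 (np.float64(259.0898853578014), np.float64(184.24430399380617))
```

Call:
inch_along --rows '[[[0, 0, 0], 0, 0], [[0, 0, 0], 0, 0], [[0, 0, 0], 0, 0], [[0, 0, 0], 0, 0], [[0, 0, 0], 0, 0], [[0, 0, 0], 0, 0]]'

```text
time: 9.93
tcp_pos: [0.5082, -0.01, 0.1713]
ee_rot: [[0.341, 0.94, 0.0], [0.94, -0.341, -0.0], [-0.0, 0.0, -1.0]]
ft_force: [0.1, -0.4, -1.0]
grip_width: 0.163
gripper_force: 40.3
```

```bash
python3 -c "
from station import arm
print(abs(arm.sense()['qvel']).max());print(arm.hand_in())"
```

```text
0.07611639642118256
the job is handed in; nothing more can be done
None
```

I rocked the medium plug (station 1) free, lifted it straight out and handed the job in at about 10 s, still held and still, its foot roughly 2 cm above its cheeks; the wrist view showed it upright to within a few hundredths of a radian, and the neighbouring plugs, jar and brush looked unmoved.

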